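Snap the wide cap onto the sanitiser canister

ROBOT

A 6-joint arm with a two-finger parallel gripper is mounted at the origin on the work surface. World frame = base frame: x ahead of the robot, y to its left, z up, the work surface at z = 0. Lengths are in m, angles in rad, forces in N, time in s.
With the tool pointing down it reaches from about 0.425 to 0.95 m from the base axis. Payload 3.5 kg.
Tool frame: the origin (TCP) lies between the finger pads; the fingertips stand 19 mm ahead of it and the grasp point (between the pads) is the TCP; z points along the fingers, x is the direction in which the jaws open and shut, and the axes are right-handed (so a half turn about z gives the same grasp; the last joint's range is limited). The gripper opens to 85 mm and grips with 20 to 120 N. Pads are 22 mm wide; open, the fingers measure 114 mm over their backs; the gripper's body (76 mm by 85 mm) begins 54 mm behind the grasp point. The pads swing forward as they close: fully open they stand 13 mm farther back than shut.
Start: joints at [-1.394, 0.286, 1.577, -0, 1.279, -0.15], TCP at [0.217, -0.639, 0.218] pointing down, gripper open.
Joint ranges: [-2.77, 2.77], [-0.9, 2.22], [0.21, 2.48], [-1.53, 4.67], [0.24, 2.81], [-2.84, 2.84]. Speed limits (rad/s): [2.79, 2.79, 3.14, 3.14, 3.14, 3.14].

INTERFACE

Orientations are given as a unit quaternion [w, x, y, z].
In Python, from plant import bot gives the robot as it stands.
- The arm moves only by the tool apply_moves, never from a script. Its argument "moves" is a list that holds one entry, the list of rows, each a list of 6 numbers: the shift along the tool's x, y, z in cm, then the turn, a rotation vector about the tool's x, y, z in degrees. A call has 1 to 20 rows; each row shifts and turns the commanded pose from where the row before left it, along the tool's axes as they then stand; what a row does not reach is not made up. A row lasts 1/12 s, in which the tool goes at most 41.7 mm and 7.16 degrees, less where a joint would pass 70% of its speed; a pose out of reach is approached as far as the arm can. A call with a gripper value outside its range is refused whole. "claw" is the gripper's target within -1 to 1 (fully open at 1, half-way at 0, shut at -1), set as the call begins (left out, the last holds). The fingers move at their own pace and stop on an object; "newtons" is the grip in N (left out, the last holds). Time passes only in rows, so rows that do not move let the fingers close. It gives the time, the measured TCP pose, the force and the opening at its end, in the units of the state.
- bot.sense(): the state, without advancing time (a new reading comes with each control period).
- bot.get_image(name): name is "scene" or "top"; returns a dict with "frame" (420x560x3 uint8, blue, green, red), "fx", "fy", "cx", "cy" (pixels), "eye" and "orientation" of the camera in the world. Camera axes: x right, y down, z forward; pixel columns grow to the right and rows downward; lengths in m; the calibration is good to about 2 mm. A picture is of the moment at which its call begins. There is no depth.
- bot.finish_job(): hands the job in, once; it reports no verdict.
The state is a dict: "clock": time; "joints": joint angles; "qvel": joint speeds; "joint_torque": joint torques, N m; "ee_pos": TCP position; "tool_rot": TCP orientation; "contact_force": force on the tool from outside, world axes, zero at the start; "torque": the same for the moment, N m; "grip_width": finger opening in m.
Only numpy, scipy, OpenCV 4.12 (cv2) and the standard library are available. Lean on these libraries where they do the work, as an engineer would, in place of code of your own. Each camera call takes 0.05 s, during which the arm holds its last target.

TASK

Pull the top drawer of the little counter cabinet all the way out to its stop, take the wide cap out of it and press it down onto the open neck of the sanitiser canister until it clicks, then keep pressing until it sits fully home. Finish while still holding the cap firmly pressed down: do not let go or back off at the end. Leave the drawer open with the narrow cap in it, and do not disturb the spray bottle, the water bottle or the cardboard tube.

Things in the scene. Friction and masses are not known exactly. Their poses are not given: they have to be found in the camera images.
- cabinet_drawer0 (a joint): travel of the cabinet's top drawer in m: 0 shut, 0.125 at its stop; starts at 0 to 0.015. It slides towards the front of the cabinet (the side with the handles, facing the robot) with about 1 N of friction and stays where it is left
- cabinet_drawer0_handle (a point): middle of the top drawer's handle: a level steel bar, about 10 mm thick and 120 mm long, 35 mm off the drawer front, 96 mm above the counter and 34 mm below the cabinet's top. -x points the way the drawer comes out, y runs along the bar, z is up. The fixed light wooden cabinet is 190 mm deep, 280 mm wide, 130 mm high, with two drawers
- drawer_floor (a point): middle of the top drawer's inner floor, 75 mm above the counter; axes as the handle's. Inside 145 mm (x) by 238 mm (y); side walls rise 33 mm above the floor, the 15 mm thick front panel 41 mm, the cabinet's top 55 mm. With the drawer fully out, the front 120 mm of the inside is open to above
- cap_mid (a point): centre (half-way up) of the wide cap: round, white plastic, 42 mm in diameter, 28 mm high, about 20 g. It stands mouth down on the drawer's floor, in its left or right half, between the middle and the front; z up along its axis. The top is closed; the mouth has an inner lip 29 mm in diameter and 3 mm high; the ceiling lies 24 mm above the mouth's edge
- cap2_mid (a point): centre of the narrow cap (half-way up): round, white plastic, 25 mm in diameter and 20 mm high. It stands in the other half of the same drawer, at least 95 mm from the wide cap, and is not wanted
- neck_top (a point): centre of the flat top of the canister's neck, 166 mm above the counter, z up. The cap pressed on it meets four sprung nubs when its centre is about 3 mm above this point; resistance rises to about 9 to 15 N, then drops as the lip snaps past them (centre 2 to 7 mm below this point; the nubs then draw it down), and the cap is home, its ceiling on the neck's top, with its centre 10 mm below this point
- sprayer: white spray bottle, 74 mm in diameter and 195 mm high, standing at the left, farther from the robot than the water bottle; origin at the middle of its foot, z up
- water: clear water bottle, 64 mm in diameter and 190 mm high, standing at the left; origin at the middle of its foot, z up
- core: cardboard tube standing on end at the right, 50 mm in diameter and 110 mm high; origin at the middle of its foot, z up
- cap: the wide cap; origin at the middle of its mouth's edge, 14 mm below cap_mid, z up
- neck: the fixed neck, origin at its foot 34 mm below neck_top, z up: white, 26 mm in diameter, tapering to 18 mm over its top 6 mm, with four round nubs 15 mm below the top, on a collar 48 mm wide. It stands near the front end (-x) of a white canister 180 by 130 mm, 124 mm high, fixed in a steel bracket; a grip bow from 40 mm behind the neck's axis reaches 155 mm above the counter

How it is judged:
On the way, in this order (a step that is already met when the one before it is completed fails the run):
1. the top drawer is pulled out to its stop (value of joint cabinet_drawer0 above 0.118 m), for 0.1 s.
2. the wide cap has clicked past the nubs and sits fully home on the neck (z of cap_mid in the frame of neck_top below -0.0085 m and horizontal distance between cap_mid and neck_top below 0.004 m and angle between cap_mid's own z axis and vertical below 0.08 rad), for 0.2 s.
At the end, for the whole second after the job is handed in: The wide cap sits home on the neck (centre at least 8.5 mm below neck_top, within 4 mm of its axis sideways, tilted under 0.08 rad) and is pressed against the neck's top with more than 3 N all through the last second; the drawer is still at least 80 mm out and the narrow cap is still in it (all of step 2 and contact force between cap and neck above 3 N and value of joint cabinet_drawer0 above 0.08 m and horizontal distance between cap2_mid and drawer_floor below 0.13 m and z of cap2_mid in the frame of drawer_floor below 0.03 m); the arm keeps its last pose, push and grip.
It fails at once if the spray bottle is knocked over or shoved more than 30 mm (distance of sprayer from where it was at the start of the episode above 0.03 m or angle between sprayer's own z axis and vertical above 0.35 rad).
It fails at once if the water bottle is knocked over or shoved more than 30 mm (distance of water from where it was at the start of the episode above 0.03 m or angle between water's own z axis and vertical above 0.35 rad).
It fails at once if the cardboard tube is knocked over or shoved more than 30 mm (distance of core from where it was at the start of the episode above 0.03 m or angle between core's own z axis and vertical above 0.35 rad).
It also fails if it takes over 69 s, if anything falls off the work surface, if the arm or the gripper's body presses on something with over 40 N, if the wrist force passes 120 N, or if a joint passes its speed limit or range.

## Working session

There is one attempt and no reset: what is moved stays moved. The work goes in short steps, Python scripts to look and compute and a tool call to move; the robot and the scene stay as the last step left them, time stands still between calls to the robot, and variables do not carry over. Pictures are saved under pics/ and viewed, and the job is handed in when it is done.

Besides the shell and the picture viewer there is one more tool, called after ">>>" as a command line: name --argument value ..., lists and objects as JSON in quotes. apply_moves: Moves the arm, as the interface text tells. Its arguments: {"type":"object","properties":{"moves":{"type":"array","items":{"type":"array","items":{"type":"array","items":{"type":"number"}}}},"claw":{"type":"number"},"newtons":{"type":"number"}},"required":["moves"]}

```bash
ls; mkdir -p pics; python3 - <<'E'
from plant import bot
import cv2
print(bot.sense())
for n in("scene","top"):
    d=bot.get_image(n); cv2.imwrite(f"pics/{n}0.png",d["frame"]); print({k:v for k,v in d.items() if k!="frame"})
E
```

```text
pics
{'clock': 0.0, 'joints': array([-1.39403659e+00,  2.87183292e-01,  1.57817433e+00, -3.69481736e-06,
        1.27857321e+00, -1.49991589e-01]), 'qvel': array([-0.00031183, -0.00126053, -0.0014511 ,  0.00103166, -0.00024721,
        0.00097894]), 'joint_torque': array([-3.48090889e-04, -4.05979156e+01, -2.92627430e+01, -1.34341963e-04,
        5.98694067e-03, -4.92468274e-06]), 'ee_pos': array([ 0.21656473, -0.63859661,  0.21623689]), 'tool_rot': array([-0.00081427,  0.8127014 , -0.58267921, -0.00083889]), 'contact_force': array([-0.56342735,  0.76576089, -0.38700721]), 'torque': array([-0.01503454,  0.01126987,  0.00844397]), 'grip_width': 0.08552084679754676}
{'fx': 532.5078547655306, 'fy': 532.5078547655306, 'cx': 274.0534195471426, 'cy': 211.5319339096911, 'eye': array([1.33237131, 0.62364646, 1.32216718]), 'orientation': array([-0.13848775,  0.40624788,  0.84733913, -0.31273025])}
{'fx': 458.5259549967225, 'fy': 458.5259549967225, 'cx': 276.6613638567467, 'cy': 208.8017248157675, 'eye': array([ 4.06290736e-01, -1.11638395e-03,  1.70784820e+00]), 'orientation': array([ 0.03789872, -0.70607457,  0.70619008, -0.03630367])}
```

View pics/scene0.png

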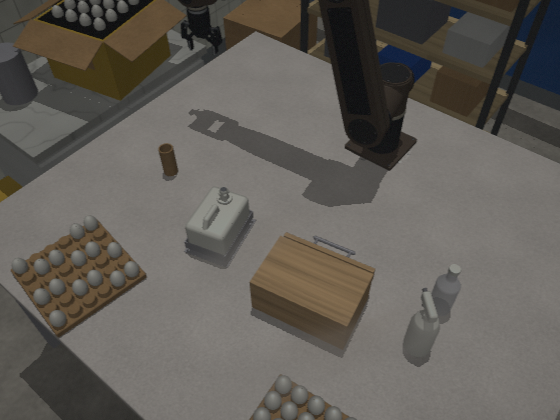

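View pics/top0.png

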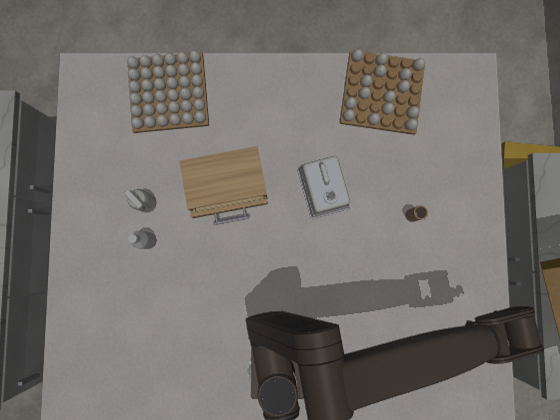

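Top view: cabinet at about (225,180) with its handle at (232,217); the canister neck is at (331,197). The bottles are at (140,200) and (142,240), and the tube is at (416,213). I'll zoom in to measure.

```bash
cat > h.py <<'E'
import numpy as np, cv2
from scipy.spatial.transform import Rotation as R
def rot(q): return R.from_quat([q[1],q[2],q[3],q[0]])
def ray(d,u,v):
    r=rot(d["orientation"]).apply([(u-d["cx"])/d["fx"],(v-d["cy"])/d["fy"],1.]); return d["eye"],r/np.linalg.norm(r)
def onz(d,u,v,z):
    e,r=ray(d,u,v); return e+r*(z-e[2])/r[2]
def tri(d1,p1,d2,p2):
    A=[];b=[]
    for d,p in((d1,p1),(d2,p2)):
        e,r=ray(d,*p); M=np.eye(3)-np.outer(r,r); A.append(M); b.append(M@e)
    x=np.linalg.lstsq(np.vstack(A),np.hstack(b),rcond=None)[0]
    return x,[np.linalg.norm(M@(x-e)) for M,e in zip(A,(d1["eye"],d2["eye"]))]
def proj(d,P):
    c=rot(d["orientation"]).inv().apply(np.asarray(P)-d["eye"]); c=np.atleast_2d(c)
    return np.c_[d["cx"]+d["fx"]*c[:,0]/c[:,2],d["cy"]+d["fy"]*c[:,1]/c[:,2]]
def crop(d,name,x,y,w,h,s):
    cv2.imwrite("pics/"+name,cv2.resize(d["frame"][y:y+h,x:x+w],None,fx=s,fy=s,interpolation=cv2.INTER_CUBIC))
E
python3 - <<'E'
from plant import bot
from h import *
d=bot.get_image("top"); crop(d,"t1.png",170,140,190,100,4)
d=bot.get_image("scene"); crop(d,"s1.png",180,170,200,150,4)
E
```

```text
(no output)
```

View pics/t1.png

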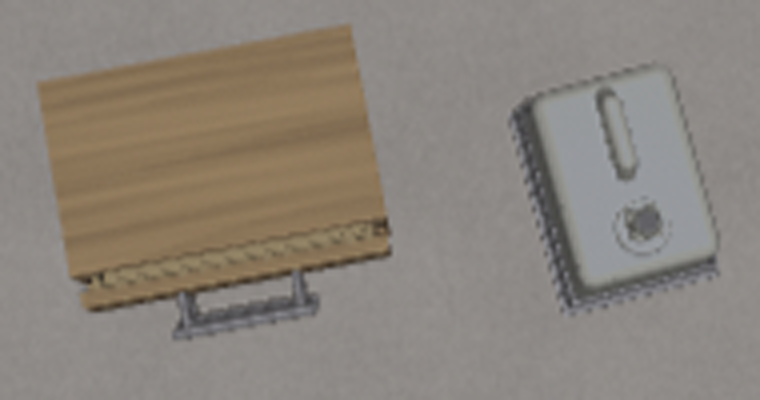

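View pics/s1.png

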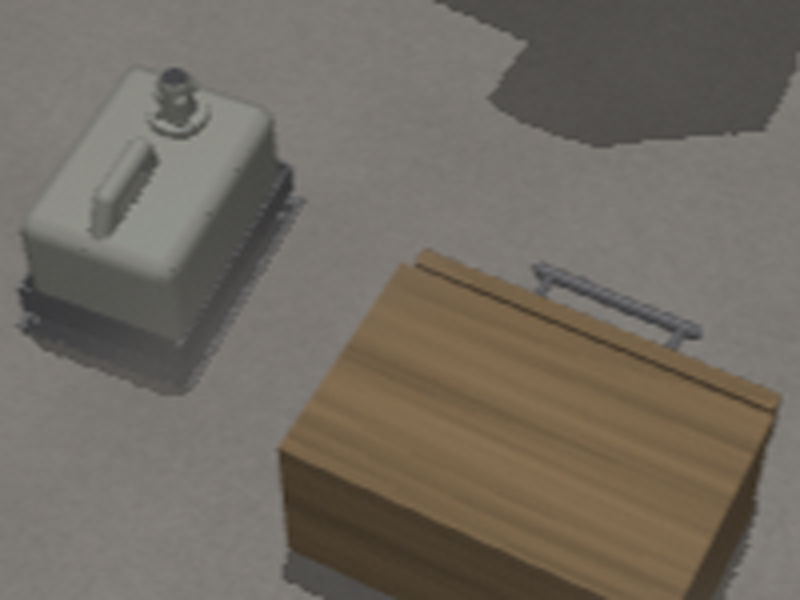

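```bash
python3 - <<'E'
from plant import bot
from h import *
np.set_printoptions(precision=4,suppress=True)
t=bot.get_image("top"); s=bot.get_image("scene")
T=lambda x,y:((x+.5)/4-.5+170,(y+.5)/4-.5+140)
S=lambda x,y:((x+.5)/4-.5+180,(y+.5)/4-.5+170)
c=[onz(t,*T(*p),.13) for p in((38,82),(352,25),(387,222),(71,278))]
for p in c: print(p)
for a,b in((1,0),(2,3),(0,3),(1,2)):
    v=c[b]-c[a]; print(np.linalg.norm(v),np.degrees(np.arctan2(v[1],v[0])))
h=[onz(t,*T(*p),.1) for p in((177,331),(318,304))]; print("h",h,(h[0]+h[1])/2)
h=[onz(s,*S(*p),.1) for p in((538,269),(698,331))]; print("hs",h,(h[0]+h[1])/2)
print("neck",onz(t,*T(643,221),.166),onz(s,*S(175,76),.166),tri(t,T(643,221),s,S(175,76)))
print("collar",onz(t,*T(642,225),.134))
for n,p in(("spr",(140,200)),("wat",(144,240)),("core",(412,212))): print(n,onz(t,*p,.1))
E
```

```text
[0.744  0.3439 0.13  ]
[0.7948 0.0693 0.13  ]
[0.6203 0.0381 0.13  ]
[0.5715 0.3115 0.13  ]
0.2792874957530188 100.46682837193238
0.2776772528560269 100.11908674903336
0.17551586026688215 -169.35889168301028
0.17720362700398148 -169.88285228660905
h [array([0.5278, 0.2233, 0.1   ]), array([0.5516, 0.0995, 0.1   ])] [0.5397 0.1614 0.1   ]
hs [array([0.5549, 0.1082, 0.1   ]), array([0.5294, 0.2285, 0.1   ])] [0.5422 0.1684 0.1   ]
neck [ 0.6162 -0.1798  0.166 ] [ 0.6188 -0.1794  0.166 ] (array([ 0.617 , -0.1806,  0.1635]), [np.float64(0.0006565288860945054), np.float64(0.0006565288860947327)])
collar [ 0.6171 -0.1826  0.134 ]
spr [0.6071 0.4857 0.1   ]
wat [0.4659 0.4673 0.1   ]
core [ 0.5643 -0.474   0.1   ]
```

Cabinet yaw is about 10.4°, the handle middle about (0.541, 0.165, 0.096) and the neck about (0.617, -0.180). I'll turn the jaws along the drawer direction first, then travel.

>>> apply_moves --moves '[[[0,0,0,0,0,-6.8],[0,0,0,0,0,-6.8],[0,0,0,0,0,-6.8],[0,0,0,0,0,-6.8],[0,0,0,0,0,-6.8],[0,0,0,0,0,-6.8],[0,0,0,0,0,-6.8],[0,0,0,0,0,-6.8],[0,0,0,0,0,-6.8],[0,0,0,0,0,-6.8],[0,0,0,0,0,-6.8],[0,0,0,0,0,-6.8],[0,0,0,0,0,0],[0,0,0,0,0,0]]]' --claw -0.4

```text
clock: 1.47
ee_pos: [0.2167, -0.6392, 0.2175]
tool_rot: [-0.0, 0.996, 0.088, -0.0]
contact_force: [-0.7, 0.5, 0.2]
grip_width: 0.0256
```

```bash
cat >> h.py <<'E'
def to(bot,p,yaw=None):
    s=bot.sense(); r=rot(s["tool_rot"]); d=r.inv().apply(np.array(p)-s["ee_pos"])*100
    x=r.apply([1,0,0]); z=r.apply([0,0,1]); y0=np.degrees(np.arctan2(x[1],x[0]))
    print("t",round(s["clock"],2),"pos",s["ee_pos"].round(4),"yaw",round(y0,2),"z",z.round(3),"F",s["contact_force"].round(1),"w",round(s["grip_width"],4))
    print("shift cm",d.round(2),"dist",np.linalg.norm(d).round(2))
    if yaw is not None: print("turn z",round(y0-yaw,2))
E
python3 -c "
from plant import bot
from h import *
to(bot,[.541,.165,.2],10.4)"
```

```text
t 1.47 pos [ 0.2167 -0.6392  0.2175] yaw 10.15 z [-0.  0. -1.] F [-0.7  0.5  0.2] w 0.0256
shift cm [ 46.1  -73.45   1.77] dist 86.73
turn z -0.25
```

>>> apply_moves --moves '[[[2.3,-2.8,0,0,0,0],[2.3,-2.8,0,0,0,0],[2.3,-2.8,0,0,0,0],[2.3,-2.8,0,0,0,0],[2.3,-2.8,0,0,0,0],[2.3,-2.8,0,0,0,0],[2.3,-2.8,0,0,0,0],[2.3,-2.8,0,0,0,0],[2.3,-2.8,0,0,0,0],[2.3,-2.8,0,0,0,0],[2.3,-2.8,0,0,0,0],[2.3,-2.8,0,0,0,0]]]'

```text
clock: 2.47
ee_pos: [0.4286, -0.2576, 0.2179]
tool_rot: [0.0, 0.996, 0.088, 0.0]
contact_force: [0.3, -0.2, 0.6]
grip_width: 0.0256
```

>>> apply_moves --moves '[[[1.4,-3.05,0,0,0,0],[1.4,-3.05,0,0,0,0],[1.4,-3.05,0,0,0,0],[1.4,-3.05,0,0,0,0],[1.4,-3.05,0,0,0,0],[1.4,-3.05,0,0,0,0],[1.4,-3.05,0,0,0,0],[1.4,-3.05,0,0,0,0],[1.4,-3.05,0,0,0,0],[1.4,-3.05,0,0,0,0],[1.4,-3.05,0,0,0,0],[1.4,-3.05,0,0,0,0],[1.4,-3.05,0,0,0,0],[0,0,0,0,0,0],[0,0,0,0,0,0],[0,0,0,0,0,0]]]'

```text
clock: 3.8
ee_pos: [0.5358, 0.1634, 0.2175]
tool_rot: [0.0, 0.996, 0.09, -0.0]
contact_force: [-0.8, -0.8, 0.3]
grip_width: 0.0257
```

```bash
python3 -c "
from plant import bot
from h import *
to(bot,[.541,.165,.1],10.4)
s=bot.get_image('scene');crop(s,'s2.png',230,180,160,110,5)
t=bot.get_image('top');crop(t,'t2.png',170,140,190,100,4)
"
```

```text
t 3.8 pos [0.5358 0.1634 0.2175] yaw 10.27 z [-0. -0. -1.] F [-0.8 -0.8  0.3] w 0.0257
shift cm [ 0.55 -0.07 11.75] dist 11.76
turn z -0.13
```

View pics/s2.png

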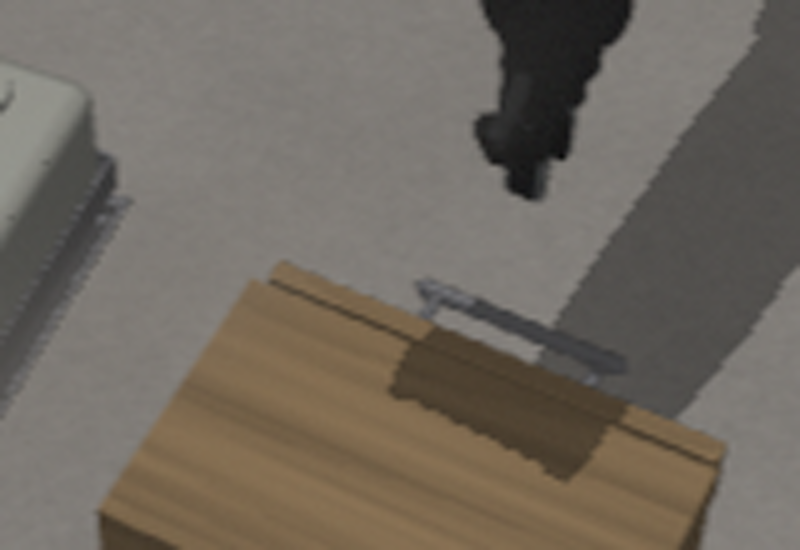

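View pics/t2.png

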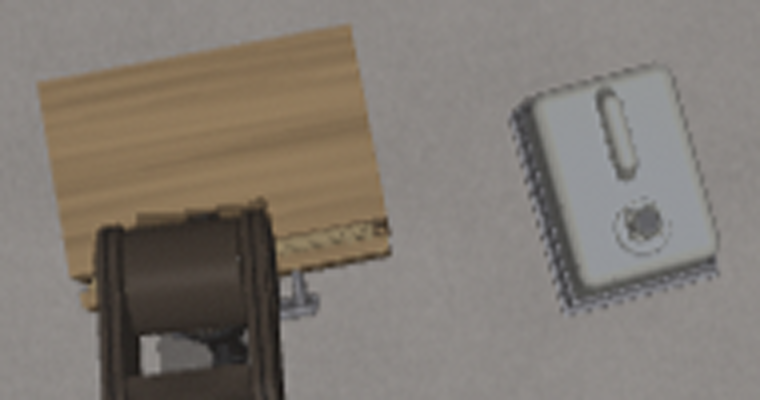

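The handle lies along (420,285)-(625,365) in the scene crop, unmoved, with the gripper above it. Descending.

>>> apply_moves --moves '[[[0.55,-0.1,0,0,0,0],[0,0,1.5,0,0,0],[0,0,1.5,0,0,0],[0,0,1.5,0,0,0],[0,0,1.5,0,0,0],[0,0,1.5,0,0,0],[0,0,0.8,0,0,0],[0,0,0.5,0,0,0],[0,0,0.5,0,0,0],[0,0,0,0,0,0],[0,0,0,0,0,0]]]'

```text
clock: 4.82
ee_pos: [0.5417, 0.1653, 0.1251]
tool_rot: [-0.0, 0.996, 0.09, 0.0]
contact_force: [0.1, 0.1, 0.9]
grip_width: 0.0253
```

```bash
python3 -c "
from plant import bot
from h import *
to(bot,[.541,.165,.1],10.4)
s=bot.get_image('scene');crop(s,'s3.png',230,180,160,110,5)
"
```

```text
t 4.82 pos [0.5417 0.1653 0.1251] yaw 10.3 z [ 0.001  0.    -1.   ] F [0.1 0.1 0.9] w 0.0253
shift cm [-0.07  0.02  2.51] dist 2.52
turn z -0.1
```

View pics/s3.png

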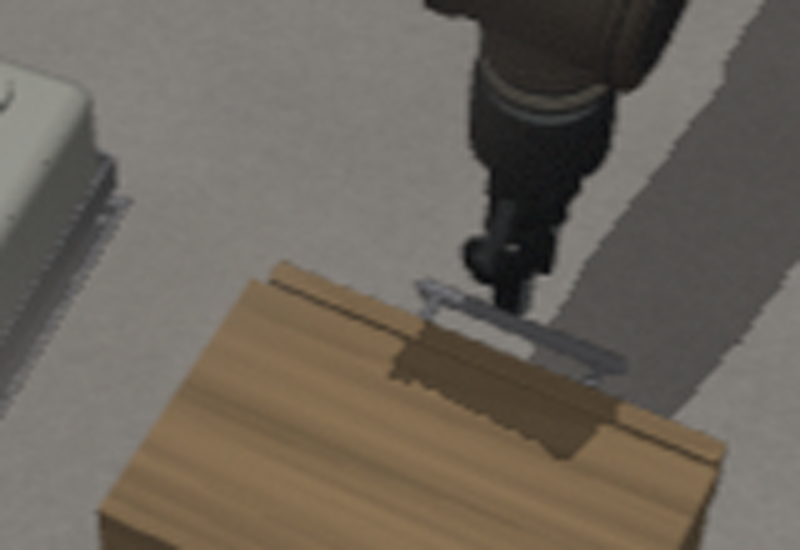

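The finger pair straddles the bar near (515,310) with no contact. Down the rest, then close.

>>> apply_moves --moves '[[[-0.05,0,0.5,0,0,0],[0,0,0.5,0,0,0],[0,0,0.5,0,0,0],[0,0,0.5,0,0,0],[0,0,0.5,0,0,0],[0,0,0,0,0,0]]]'

```text
clock: 5.37
ee_pos: [0.5397, 0.1652, 0.0979]
tool_rot: [0.0, 0.996, 0.09, -0.001]
contact_force: [-0.6, 0.2, 0.5]
grip_width: 0.0255
```

>>> apply_moves --moves '[[[0,0,0,0,0,0],[0,0,0,0,0,0],[0,0,0,0,0,0],[0,0,0,0,0,0],[0,0,0,0,0,0],[0,0,0,0,0,0]]]' --claw -1 --newtons 30

```text
clock: 5.87
ee_pos: [0.5409, 0.1654, 0.0999]
tool_rot: [0.0, 0.996, 0.09, 0.0]
contact_force: [-0.6, 0.2, 0.6]
grip_width: -0.0001
```

The jaws shut on nothing. Looking.

```bash
python3 -c "
from plant import bot
from h import *
to(bot,[.541,.165,.1],10.4)
s=bot.get_image('scene');crop(s,'s4.png',260,180,100,75,8)
t=bot.get_image('top');crop(t,'t4.png',170,160,130,90,6)
h=s; print(proj(s,[bot.sense()['ee_pos']-[0,0,.019]]))
"
```

```text
t 5.87 pos [0.5409 0.1654 0.0999] yaw 10.33 z [ 0.  0. -1.] F [-0.6  0.2  0.6] w -0.0001
shift cm [ 0.    0.04 -0.01] dist 0.04
turn z -0.07
[[332.83787534 247.6971046 ]]
```

View pics/s4.png

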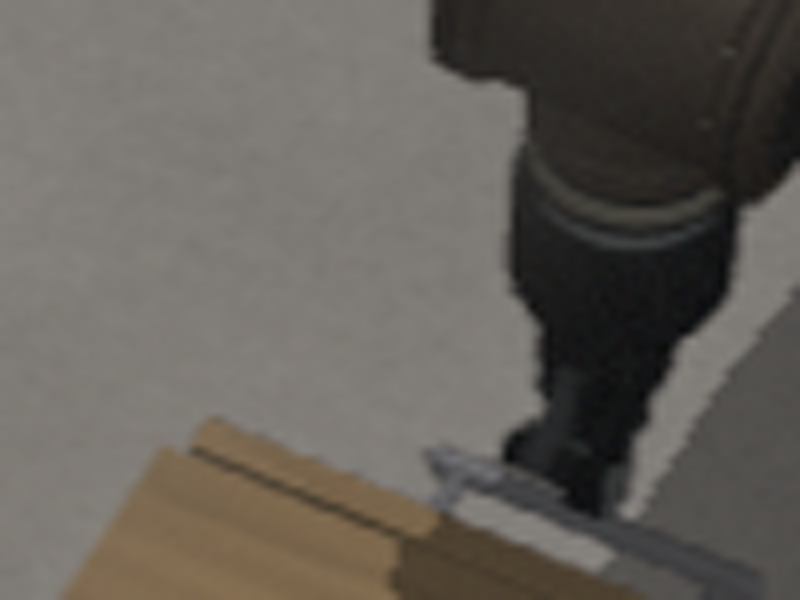

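View pics/t4.png

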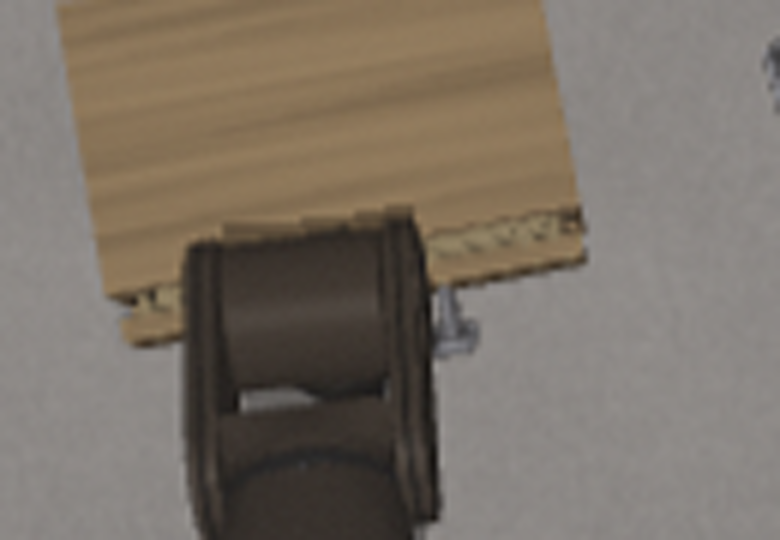

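```bash
python3 -c "
from plant import bot
from h import *
s=bot.get_image('scene')
c=np.array([.983,.181]);l=np.array([-.181,.983])
f=lambda P:(round(float(P[:2]@c),4),round(float(P[:2]@l),4))
for z in(.091,.096,.101):
  for p in((430,458),(585,520),(755,583)):
    print(z,p,f(onz(s,(p[0]+.5)/8-.5+260,(p[1]+.5)/8-.5+180,z)))
t=bot.get_image('top')
for z in(.091,.096,.101):
  for p in((435,345),(475,337)): print('top',z,f(onz(t,(p[0]+.5)/6-.5+170,(p[1]+.5)/6-.5+160,z)))
p=bot.sense()['ee_pos'];print('tcp',f(p))
for dz in(0,-.01,-.019): print(dz,(proj(s,[p+[0,0,dz]])-[260,180])*8)
# gradient profile near bar
crop(s,'s4b.png',305,225,55,40,14)
"
```

```text
0.091 (430, 458) (0.5597, 0.0011)
0.091 (585, 520) (0.5588, 0.0622)
0.091 (755, 583) (0.5559, 0.1267)
0.096 (430, 458) (0.5632, 0.0026)
0.096 (585, 520) (0.5623, 0.0635)
0.096 (755, 583) (0.5594, 0.1276)
0.101 (430, 458) (0.5667, 0.0041)
0.101 (585, 520) (0.5658, 0.0647)
0.101 (755, 583) (0.5629, 0.1286)
top 0.091 (0.5605, 0.0238)
top 0.091 (0.5609, -0.0003)
top 0.096 (0.56, 0.0235)
top 0.096 (0.5604, -0.0005)
top 0.101 (0.5595, 0.0231)
top 0.101 (0.5599, -0.0007)
tcp (0.5615, 0.0646)
0 [[586.12124338 509.9889244 ]]
-0.01 [[584.28052856 526.67111685]]
-0.019 [[582.63965235 541.54219434]]
```

View pics/s4b.png

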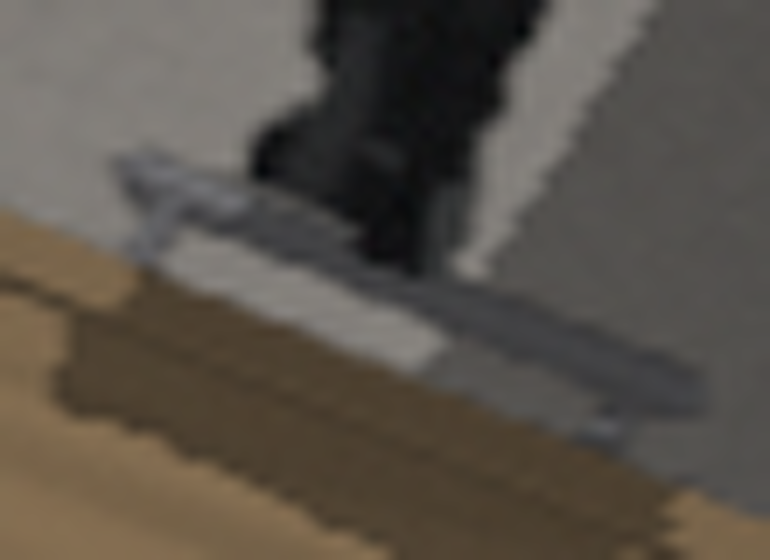

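```bash
python3 -c "
from plant import bot
from h import *
s=bot.get_image('scene')
for p,w in(([.5358,.1634,.2175],'s2 tip seen 5x (525,197)'),([.5417,.1653,.1251],'s3 seen (510,315)')):
  for dz in(0,-.006,-.019):
   for dx in (-.013,0,.013):
    print(w,dz,dx,((proj(s,[np.array(p)+[dx,dx*.18,dz]])-[230,180])*5).round(0))
"
```

```text
s2 tip seen 5x (525,197) 0 -0.013 [[543. 163.]]
s2 tip seen 5x (525,197) 0 0 [[533. 180.]]
s2 tip seen 5x (525,197) 0 0.013 [[523. 197.]]
s2 tip seen 5x (525,197) -0.006 -0.013 [[543. 171.]]
s2 tip seen 5x (525,197) -0.006 0 [[532. 187.]]
s2 tip seen 5x (525,197) -0.006 0.013 [[522. 204.]]
s2 tip seen 5x (525,197) -0.019 -0.013 [[541. 186.]]
s2 tip seen 5x (525,197) -0.019 0 [[531. 202.]]
s2 tip seen 5x (525,197) -0.019 0.013 [[520. 219.]]
s3 seen (510,315) 0 -0.013 [[528. 276.]]
s3 seen (510,315) 0 0 [[518. 293.]]
s3 seen (510,315) 0 0.013 [[508. 309.]]
s3 seen (510,315) -0.006 -0.013 [[527. 283.]]
s3 seen (510,315) -0.006 0 [[518. 299.]]
s3 seen (510,315) -0.006 0.013 [[508. 316.]]
s3 seen (510,315) -0.019 -0.013 [[526. 297.]]
s3 seen (510,315) -0.019 0 [[516. 313.]]
s3 seen (510,315) -0.019 0.013 [[506. 330.]]
```

The finger tips look higher than expected. I'll lift a little to calibrate the tips against the cameras.

>>> apply_moves --moves '[[[0,0,-3,0,0,0],[0,0,-3,0,0,0],[0,0,0,0,0,0],[0,0,0,0,0,0],[0,0,0,0,0,0],[0,0,0,0,0,0]]]'

```text
clock: 6.62
ee_pos: [0.5397, 0.1652, 0.158]
tool_rot: [0.0, 0.996, 0.09, -0.001]
contact_force: [-0.2, -0.5, -0.1]
grip_width: -0.0002
```

```bash
python3 -c "
from plant import bot
from h import *
s=bot.get_image('scene');crop(s,'s5.png',300,190,70,55,11)
p=bot.sense()['ee_pos'];print(p)
for dz in(0,-.01,-.019):
 for dx in (-.013,0,.013): print(dz,dx,((proj(s,[p+[dx,dx*.18,dz]])-[300,190])*11).round(0))
"
```

```text
[0.53963995 0.165199   0.15787344]
0 -0.013 [[405. 413.]]
0 0 [[383. 450.]]
0 0.013 [[361. 487.]]
-0.01 -0.013 [[403. 438.]]
-0.01 0 [[381. 474.]]
-0.01 0.013 [[359. 511.]]
-0.019 -0.013 [[400. 460.]]
-0.019 0 [[378. 496.]]
-0.019 0.013 [[356. 533.]]
```

View pics/s5.png

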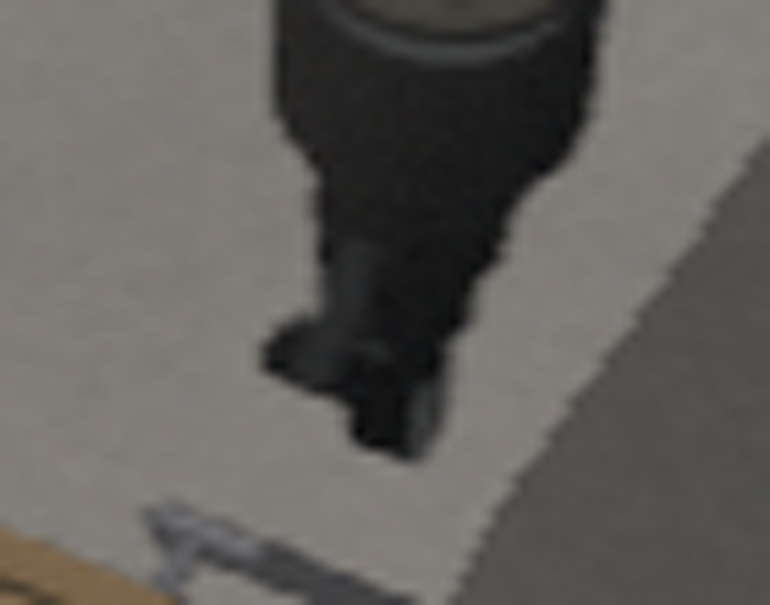

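The shut tips appear at (385,455), about at TCP height. I'll reopen slightly and descend further in small steps, watching the force.

>>> apply_moves --moves '[[[0,0,0,0,0,0],[0,0,0,0,0,0],[0,0,0,0,0,0],[0,0,1.5,0,0,0],[0,0,1.5,0,0,0],[0,0,1.5,0,0,0],[0,0,1.5,0,0,0],[0,0,0.25,0,0,0],[0,0,0.25,0,0,0],[0,0,0,0,0,0]]]' --claw -0.4

```text
clock: 7.5
ee_pos: [0.5408, 0.1653, 0.0946]
tool_rot: [0.0, 0.996, 0.09, -0.0]
contact_force: [1.0, 0.2, -0.2]
grip_width: 0.0257
```

>>> apply_moves --moves '[[[0,0,0.25,0,0,0],[0,0,0.25,0,0,0],[0,0,0,0,0,0],[0,0,0,0,0,0]]]'

```text
clock: 7.83
ee_pos: [0.5409, 0.1654, 0.09]
tool_rot: [-0.0, 0.996, 0.09, 0.0]
contact_force: [0.2, -0.2, 0.6]
grip_width: 0.0254
```

```bash
python3 -c "
from plant import bot
from h import *
s=bot.get_image('scene');crop(s,'s6.png',300,205,70,55,11)
to(bot,[.541,.165,.096])
"
```

```text
t 7.88 pos [0.541  0.1654 0.09  ] yaw 10.33 z [ 0.001  0.    -1.   ] F [-0.2 -0.2  0.4] w 0.0254
shift cm [-0.    0.04 -0.6 ] dist 0.6
```

View pics/s6.png

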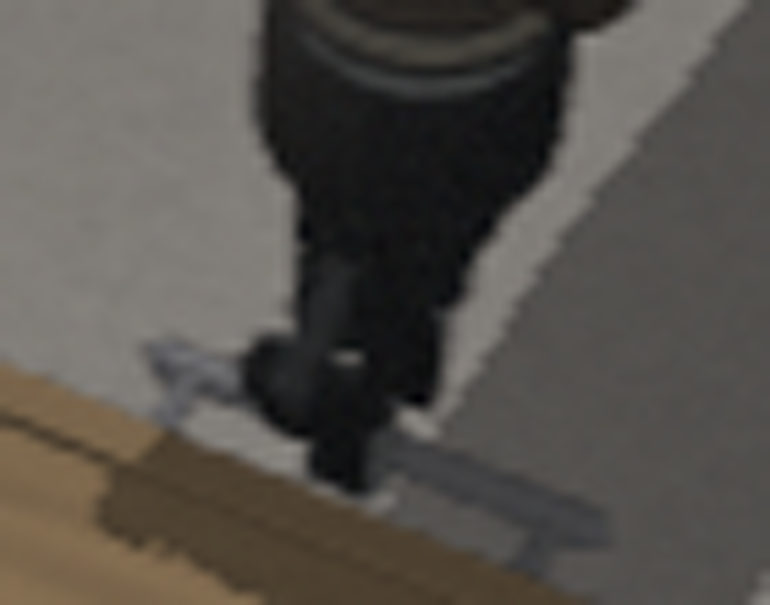

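Now the inner finger is in front of the bar (tip at (345,490)), so the bar is straddled. Slightly lower, then close.

>>> apply_moves --moves '[[[0,0,0.3,0,0,0],[0,0,0.3,0,0,0],[0,0,0,0,0,0]]]'

```text
clock: 8.13
ee_pos: [0.5402, 0.1653, 0.0828]
tool_rot: [0.0, 0.996, 0.09, -0.001]
contact_force: [0.3, 1.3, -0.5]
grip_width: 0.0256
```

>>> apply_moves --moves '[[[0,0,0,0,0,0],[0,0,0,0,0,0],[0,0,0,0,0,0],[0,0,0,0,0,0],[0,0,0,0,0,0]]]' --claw -1 --newtons 40

```text
clock: 8.55
ee_pos: [0.5405, 0.1653, 0.0834]
tool_rot: [0.0, 0.996, 0.09, -0.0]
contact_force: [-0.1, -0.9, -2.0]
grip_width: 0.0072
```

>>> apply_moves --moves '[[[-0.5,0,0,0,0,0],[-1,0,0,0,0,0],[-1,0,0,0,0,0],[0,0,0,0,0,0],[0,0,0,0,0,0]]]'

```text
clock: 8.97
ee_pos: [0.5147, 0.1604, 0.0834]
tool_rot: [0.0, 0.996, 0.09, -0.001]
contact_force: [-0.7, -0.7, -2.3]
grip_width: 0.0072
```

```bash
python3 -c "
from plant import bot
from h import *
s=bot.get_image('scene');crop(s,'s7.png',280,190,80,60,10)
to(bot,[.541,.165,.096])
"
```

```text
t 9.02 pos [0.5151 0.1605 0.0834] yaw 10.33 z [-0.002 -0.001 -1.   ] F [-1.1 -2.6 -2.4] w 0.0073
shift cm [ 2.62  0.02 -1.26] dist 2.91
```

View pics/s7.png

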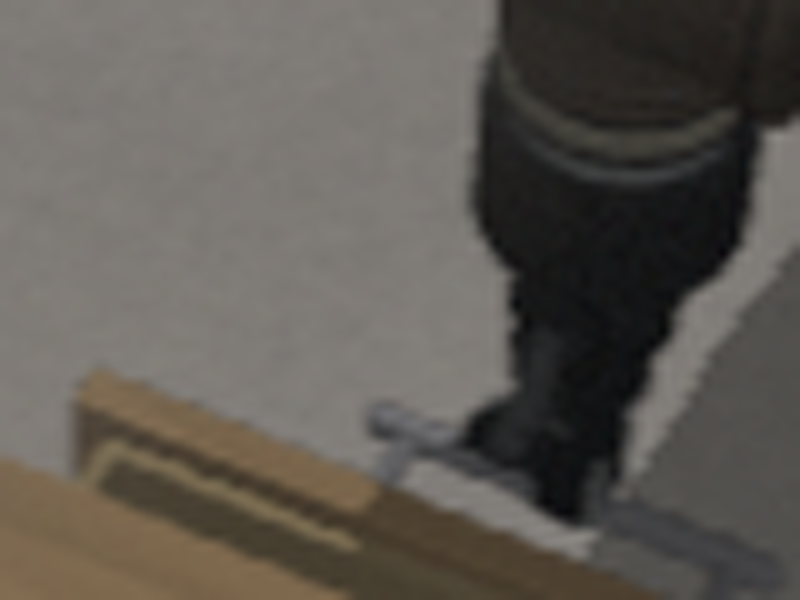

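The drawer follows the gripper: its front is now clear of the cabinet, with the inside visible. Continuing.

>>> apply_moves --moves '[[[-0.8,0,0,0,0,0],[-1,0,0,0,0,0],[-1,0,0,0,0,0],[-1,0,0,0,0,0],[-1,0,0,0,0,0],[-1,0,0,0,0,0],[-1,0,0,0,0,0],[-0.8,0,0,0,0,0],[-0.5,0,0,0,0,0],[0,0,0,0,0,0]]]'

```text
clock: 9.85
ee_pos: [0.4344, 0.1451, 0.0834]
tool_rot: [0.001, 0.996, 0.091, -0.001]
contact_force: [0.7, -6.5, -4.0]
grip_width: 0.0071
```

>>> apply_moves --moves '[[[-0.4,0,0,0,0,0],[-0.4,0,0,0,0,0],[-0.4,0,0,0,0,0],[0,0,0,0,0,0],[0,0,0,0,0,0]]]'

```text
clock: 10.27
ee_pos: [0.4258, 0.1434, 0.0835]
tool_rot: [0.001, 0.996, 0.09, 0.003]
contact_force: [8.4, -4.4, -10.9]
grip_width: 0.0073
```

```bash
python3 -c "
from plant import bot
from h import *
s=bot.get_image('scene');crop(s,'s8.png',230,160,180,130,4)
t=bot.get_image('top');crop(t,'t8.png',170,140,130,130,5)
to(bot,[.541,.165,.096])
"
```

```text
t 10.37 pos [0.4258 0.1434 0.0835] yaw 10.34 z [ 0.006 -0.001 -1.   ] F [  7.8  -4.2 -10.1] w 0.0072
shift cm [11.73 -0.05 -1.18] dist 11.79
```

View pics/s8.png

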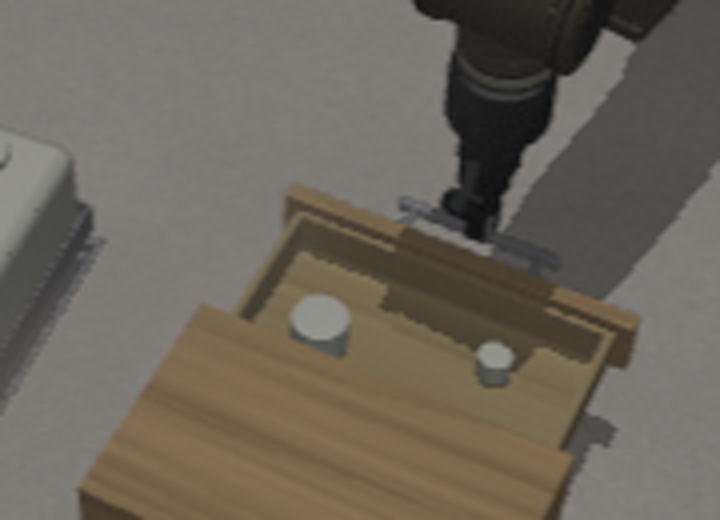

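View pics/t8.png

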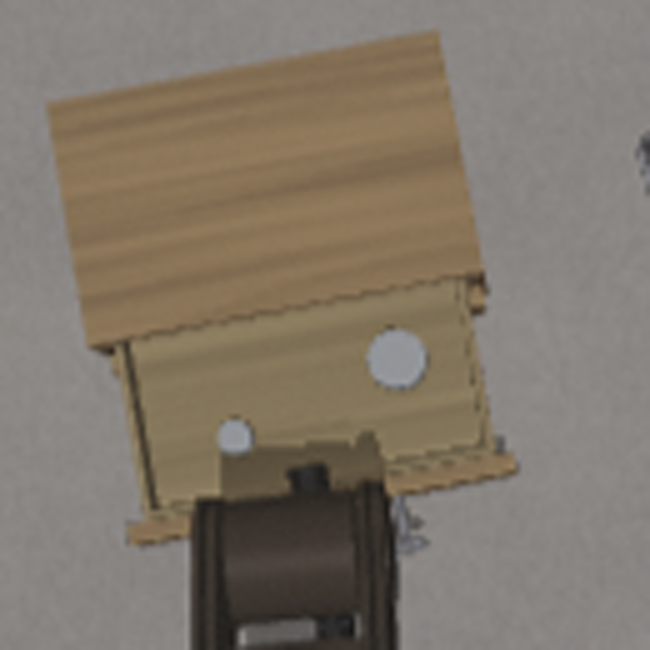

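```bash
python3 -c "
from plant import bot
from h import *
s=bot.get_image('scene');t=bot.get_image('top')
T=lambda x,y:((x+.5)/5-.5+170,(y+.5)/5-.5+140)
S=lambda x,y:((x+.5)/4-.5+230,(y+.5)/4-.5+160)
c=np.array([.983,.181]);l=np.array([-.181,.983])
f=lambda P:(P[:2].round(4),round(float(P[:2]@c),4),round(float(P[:2]@l),4))
print('wide top',f(onz(t,*T(397,358),.103)),'scene',f(onz(s,*S(321,318),.103)))
print('narrow',f(onz(t,*T(235,437),.095)),f(onz(s,*S(495,358),.095)))
# front panel outer top edge z .116
for p in ((128,545),(517,470)): print('front t',f(onz(t,*T(*p),.116)))
for p in ((290,185),(637,318)): print('front s',f(onz(s,*S(*p),.116)))
for p in ((405,203),(555,262)): print('bar s',f(onz(s,*S(*p),.096)))
for p in ((425,545),): print('bar t',f(onz(t,*T(*p),.096)))
for p in ((88,345),(480,272)): print('cab front t',f(onz(t,*T(*p),.13)))
for p in ((205,305),(572,458)): print('cab front s',f(onz(s,*S(*p),.13)))
for p in ((48,103),(437,30)): print('cab back t',f(onz(t,*T(*p),.13)))
print(f(bot.sense()['ee_pos']))
"
```

```text
wide top (array([0.5669, 0.0998]), 0.5754, -0.0045) scene (array([0.5709, 0.1048]), 0.5801, -0.0003)
narrow (array([0.5118, 0.2141]), 0.5419, 0.1179) (array([0.518, 0.219]), 0.5488, 0.1215)
front t (array([0.4356, 0.2844]), 0.4797, 0.2007)
front t (array([0.4875, 0.0152]), 0.4819, -0.0733)
front s (array([0.4939, 0.0182]), 0.4888, -0.0716)
front s (array([0.441 , 0.2848]), 0.4851, 0.2001)
bar s (array([0.4408, 0.0866]), 0.449, 0.0054)
bar s (array([0.4192, 0.2054]), 0.4492, 0.126)
bar t (array([0.436 , 0.0798]), 0.443, -0.0005)
cab front t (array([0.5733, 0.3122]), 0.6201, 0.2031)
cab front t (array([0.6242, 0.0408]), 0.621, -0.0728)
cab front s (array([0.6291, 0.0455]), 0.6267, -0.0691)
cab front s (array([0.5778, 0.3158]), 0.6251, 0.2059)
cab back t (array([0.7437, 0.3436]), 0.7933, 0.2032)
cab back t (array([0.7957, 0.0715]), 0.7951, -0.0738)
(array([0.4257, 0.1434]), 0.4445, 0.0639)
```

The drawer is at its stop: travel is about 0.124 m by the cameras, with 8 N of resistance. The wide cap's top is at (397,358) in the top crop, around (0.569, 0.102), and the narrow cap is on the left. Releasing and rising.

>>> apply_moves --moves '[[[0,0,0,0,0,0],[0,0,0,0,0,0],[0,0,0,0,0,0],[0,0,0,0,0,0],[0,0,-1,0,0,0],[0,0,-2,0,0,0],[0,0,-3,0,0,0],[0,0,-3,0,0,0],[0,0,-3,0,0,0],[0,0,-3,0,0,0],[0,0,0,0,0,0]]]' --claw -0.4

```text
clock: 11.38
ee_pos: [0.4281, 0.1449, 0.2421]
tool_rot: [-0.0, 0.996, 0.09, 0.007]
contact_force: [1.1, 0.2, 0.7]
grip_width: 0.0256
```

>>> apply_moves --moves '[[[0,0,0,0,0,6.9],[0,0,0,0,0,6.9],[0,0,0,0,0,6.9],[0,0,0,0,0,6.9],[0,0,0,0,0,6.9],[0,0,0,0,0,6.9],[0,0,0,0,0,6.9],[0,0,0,0,0,6.9],[0,0,0,0,0,6.9],[0,0,0,0,0,6.9],[0,0,0,0,0,6.9],[0,0,0,0,0,6.9],[0,0,0,0,0,6.9],[0,0,0,0,0,0],[0,0,0,0,0,0]]]' --claw 0.37

```text
clock: 12.63
ee_pos: [0.4245, 0.1443, 0.2339]
tool_rot: [-0.0, 0.771, -0.637, 0.0]
contact_force: [-0.4, 0.9, -0.5]
grip_width: 0.0583
```

```bash
python3 -c "
from plant import bot
from h import *
s=bot.get_image('scene');crop(s,'s9.png',230,160,180,130,4)
t=bot.get_image('top');crop(t,'t9.png',170,140,130,130,5)
to(bot,[.569,.1023,.2],-79.7)
"
```

```text
t 12.73 pos [0.4246 0.1443 0.2338] yaw -79.23 z [ 0.  0. -1.] F [-0.   0.3  0.2] w 0.0585
shift cm [  6.82 -13.4    3.38] dist 15.42
turn z 0.47
```

View pics/s9.png

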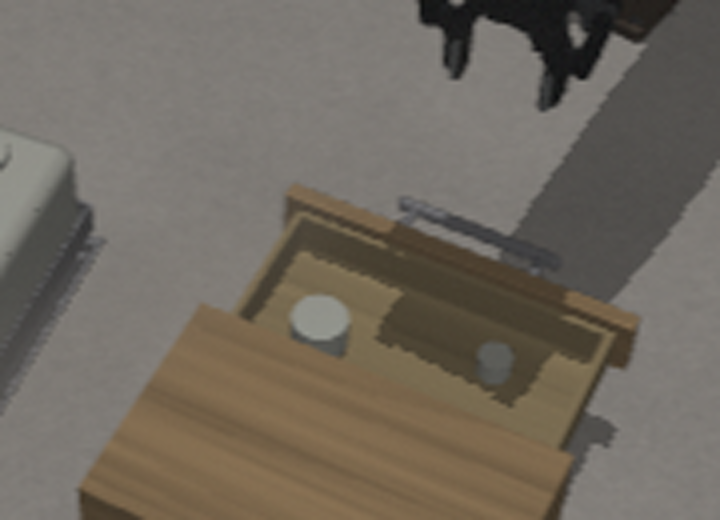

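View pics/t9.png

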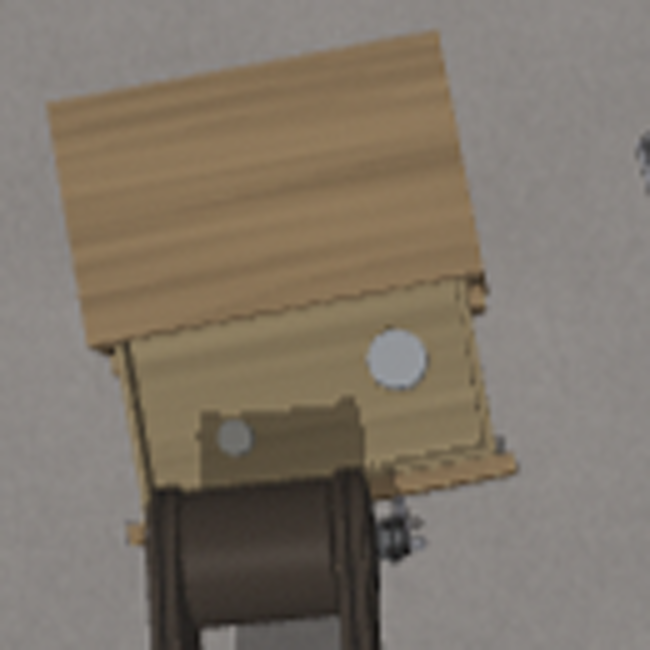

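Drawer and caps are unchanged. Moving over the wide cap.

>>> apply_moves --moves '[[[1.36,-2.68,0.6,0,0,0],[1.36,-2.68,0.6,0,0,0],[1.36,-2.68,0.6,0,0,0],[1.36,-2.68,0.6,0,0,0],[1.36,-2.68,0.6,0,0,0.4],[0,0,0,0,0,0],[0,0,0,0,0,0]]]'

```text
clock: 13.32
ee_pos: [0.5692, 0.1016, 0.2024]
tool_rot: [0.001, 0.767, -0.641, -0.001]
contact_force: [0.3, 0.6, -0.9]
grip_width: 0.0584
```

>>> apply_moves --moves '[[[0,0,1.5,0,0,0],[0,0,1.5,0,0,0],[0,0,1.5,0,0,0],[0,0,1.5,0,0,0],[0,0,1.5,0,0,0],[0,0,0,0,0,0],[0,0,0,0,0,0]]]'

```text
clock: 13.9
ee_pos: [0.5676, 0.1026, 0.1285]
tool_rot: [0.0, 0.768, -0.641, -0.001]
contact_force: [-0.6, -0.1, 0.1]
grip_width: 0.0586
```

```bash
python3 -c "
from plant import bot
from h import *
s=bot.get_image('scene');crop(s,'s10.png',270,190,80,60,10)
t=bot.get_image('top');crop(t,'t10.png',170,140,130,130,5)
to(bot,[.569,.1023,.1],-79.7)
"
```

```text
t 14.0 pos [0.5693 0.1024 0.1303] yaw -79.73 z [ 0.002  0.    -1.   ] F [-0.3  0.4  0.2] w 0.0583
shift cm [0.01 0.03 3.03] dist 3.03
turn z -0.03
```

View pics/s10.png

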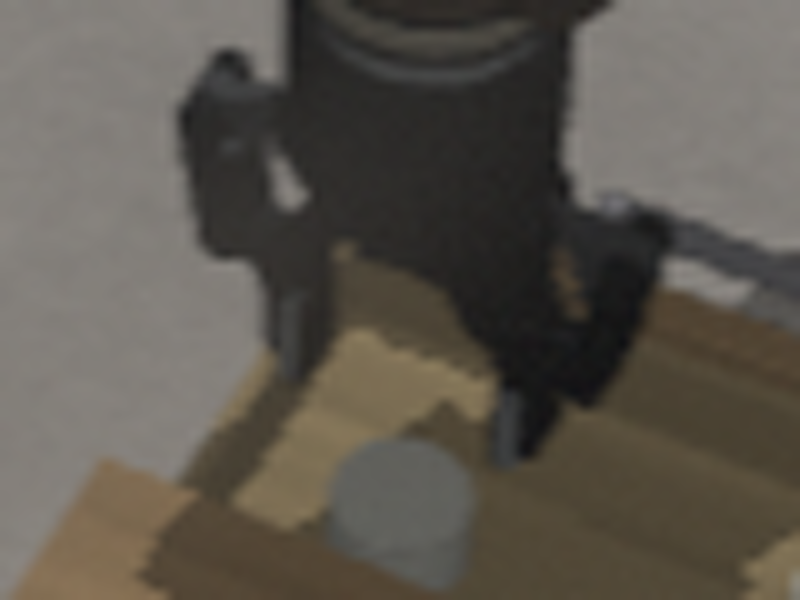

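View pics/t10.png

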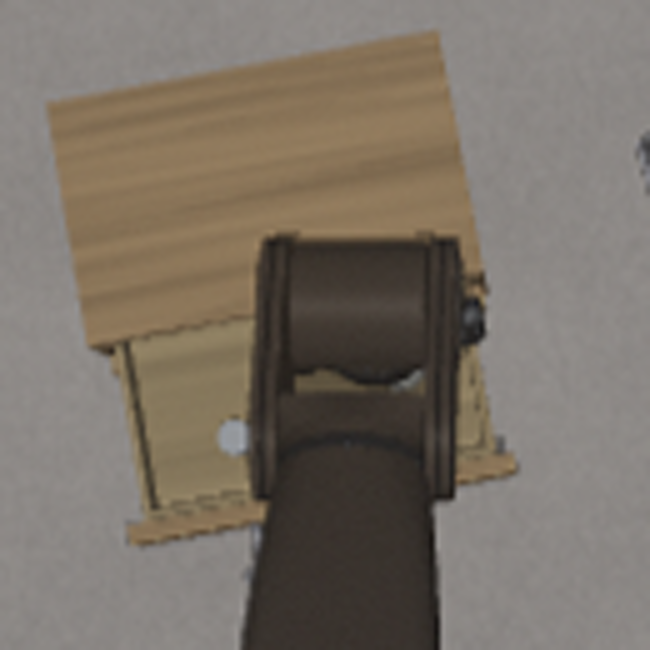

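The tips straddle the cap at (290,378) and (515,463), with the cap top centred at (402,487), so they are aligned laterally. Descending.

>>> apply_moves --moves '[[[0,0,1,0,0,0],[0,0,1,0,0,0],[0,0,1,0,0,0],[0,0,0.8,0,0,0],[0,0,0.4,0,0,0],[0,0,0.3,0,0,0],[0,0,0,0,0,0],[0,0,0,0,0,0]]]'

```text
clock: 14.67
ee_pos: [0.569, 0.1021, 0.0835]
tool_rot: [0.0, 0.767, -0.641, -0.0]
contact_force: [-0.4, 0.7, 0.6]
grip_width: 0.0585
```

>>> apply_moves --moves '[[[0,0,0.3,0,0,0],[0,0,0.2,0,0,0],[0,0,0,0,0,0]]]'

```text
clock: 14.92
ee_pos: [0.5688, 0.1021, 0.0784]
tool_rot: [0.0, 0.767, -0.641, -0.0]
contact_force: [-0.8, 0.6, -0.2]
grip_width: 0.0584
```

```bash
python3 -c "
from plant import bot
from h import *
s=bot.get_image('scene');crop(s,'s11.png',270,190,80,60,10)
to(bot,[.569,.1023,.08],-79.7)
"
```

```text
t 14.97 pos [0.5688 0.1021 0.0786] yaw -79.77 z [-0. -0. -1.] F [-0.1  0.  -0.5] w 0.0585
shift cm [-0.02 -0.02 -0.14] dist 0.15
turn z -0.07
```

View pics/s11.png

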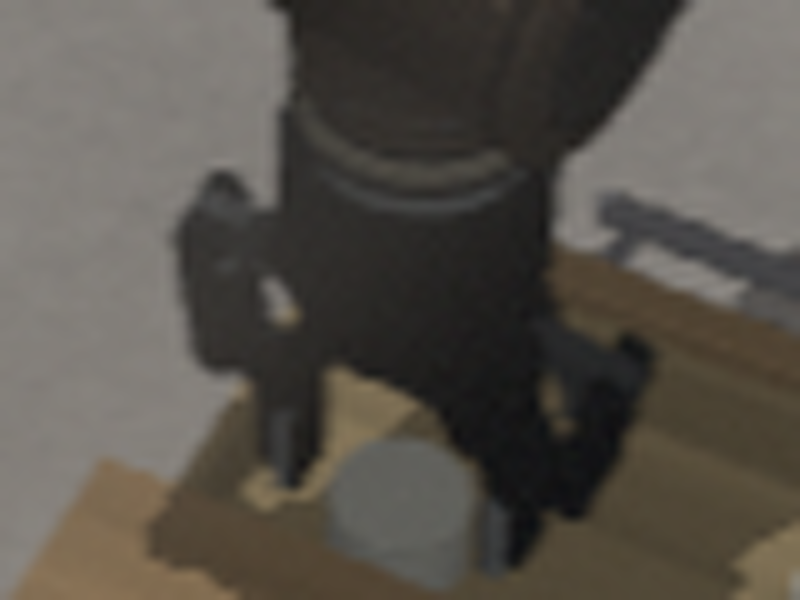

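Straddling the cap, tips about 7 mm above the floor, no contact. A touch lower, then a gentle close.

>>> apply_moves --moves '[[[-0.1,0,0.2,0,0,0],[0,0,0,0,0,0]]]'

```text
clock: 15.13
ee_pos: [0.5686, 0.1032, 0.0764]
tool_rot: [0.0, 0.767, -0.641, -0.0]
contact_force: [0.3, 0.1, 0.4]
grip_width: 0.0583
```

>>> apply_moves --moves '[[[0,0,0,0,0,0],[0,0,0,0,0,0],[0,0,0,0,0,0],[0,0,0,0,0,0],[0,0,0,0,0,0]]]' --claw -1 --newtons 40

```text
clock: 15.55
ee_pos: [0.5692, 0.1031, 0.0771]
tool_rot: [-0.0, 0.767, -0.641, 0.0]
contact_force: [1.1, 0.4, 2.3]
grip_width: 0.0407
```

```bash
python3 -c "
from plant import bot
from h import *
s=bot.get_image('scene');crop(s,'s12.png',270,190,80,60,10)
to(bot,[.569,.1023,.08],-79.7)
"
```

```text
t 15.6 pos [0.5691 0.1031 0.0771] yaw -79.78 z [ 0.001  0.    -1.   ] F [0.2 0.2 2. ] w 0.0412
shift cm [ 0.07  0.03 -0.29] dist 0.3
turn z -0.08
```

View pics/s12.png

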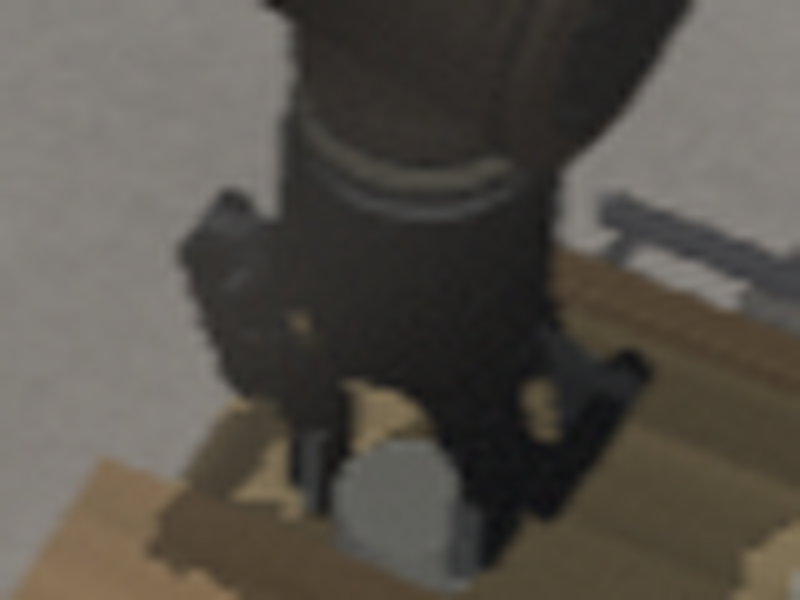

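The jaws stopped on the cap at 41 mm. Tightening and lifting.

>>> apply_moves --moves '[[[0,0,0,0,0,0],[0,0,0,0,0,0],[0,0,-0.5,0,0,0],[0,0,-1,0,0,0],[0,0,-2,0,0,0],[0,0,-2.5,0,0,0],[0,0,-3,0,0,0],[0,0,-3,0,0,0],[0,0,-3,0,0,0],[0,0,-1,0,0,0],[0,0,0,0,0,0],[0,0,0,0,0,0]]]' --claw -1 --newtons 80

```text
clock: 16.6
ee_pos: [0.5684, 0.1031, 0.2361]
tool_rot: [0.0, 0.767, -0.641, -0.0]
contact_force: [0.6, 0.3, -1.1]
grip_width: 0.0398
```

```bash
python3 -c "
from plant import bot
from h import *
s=bot.get_image('scene');crop(s,'s13.png',270,130,100,75,8)
t=bot.get_image('top');crop(t,'t13.png',170,140,130,130,5)
to(bot,[.617,-.180,.235],-79.7)
p=bot.sense()['ee_pos']; print((proj(s,[p,p+[0,0,.026]])-[270,130])*8)
"
```

```text
t 16.7 pos [0.5673 0.103  0.2338] yaw -79.78 z [-0.005 -0.    -1.   ] F [ 0.4 -0.4  0.9] w 0.0395
shift cm [28.73  0.13 -0.15] dist 28.74
turn z -0.08
[[333.71257436 628.02401735]
 [336.45390876 577.03510471]]
```

View pics/s13.png

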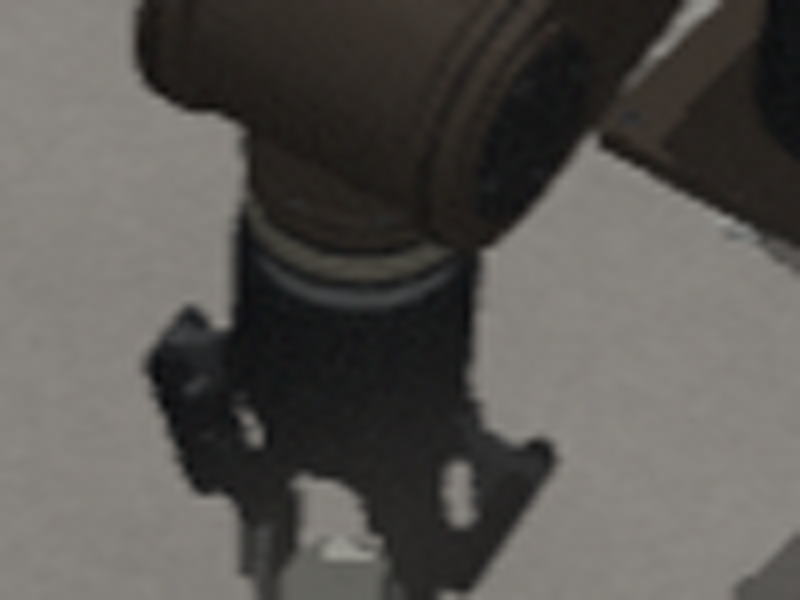

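View pics/t13.png

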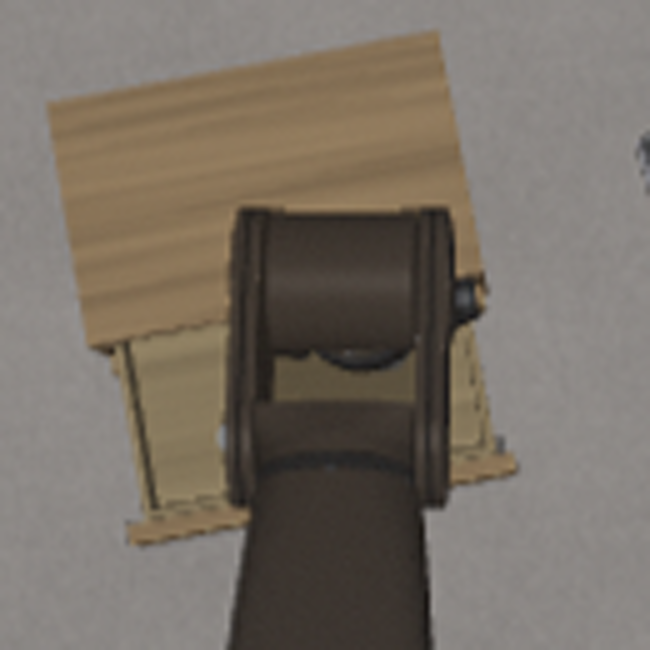

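Cap lifted (top visible at (335,565)). Carrying it to above the neck.

>>> apply_moves --moves '[[[1.7,0,0,0,0,0],[3,0,0,0,0,0],[3,0,0,0,0,0],[3,0,0,0,0,0],[3,0,0,0,0,0],[3,0,0,0,0,0],[3,0,0,0,0,0],[3,0,0,0,0,0],[3,0,0,0,0,0],[2,0.1,0,0,0,0],[1,0,0,0,0,0],[0,0,0,0,0,0],[0,0,0,0,0,0],[0,0,0,0,0,0]]]'

```text
clock: 17.87
ee_pos: [0.6183, -0.1782, 0.2356]
tool_rot: [0.0, 0.768, -0.641, -0.001]
contact_force: [0.2, 0.6, 0.4]
grip_width: 0.0395
```

```bash
python3 -c "
from plant import bot
from h import *
s=bot.get_image('scene');crop(s,'s14.png',180,150,100,75,8)
t=bot.get_image('top');crop(t,'t14.png',270,140,120,100,6)
to(bot,[.617,-.180,.2],-79.7)
p=bot.sense()['ee_pos']; print((proj(s,[p,p+[0,0,.026],[.617,-.18,.166]])-[180,150])*8)
"
```

```text
t 17.97 pos [ 0.6186 -0.178   0.2364] yaw -79.68 z [-0.     0.001 -1.   ] F [-0.1 -0.1  0.1] w 0.0392
shift cm [0.17 0.19 3.64] dist 3.65
turn z 0.02
[[332.18913539 176.74530182]
 [325.15508956 124.95420638]
 [349.27845491 305.4145324 ]]
```

View pics/s14.png

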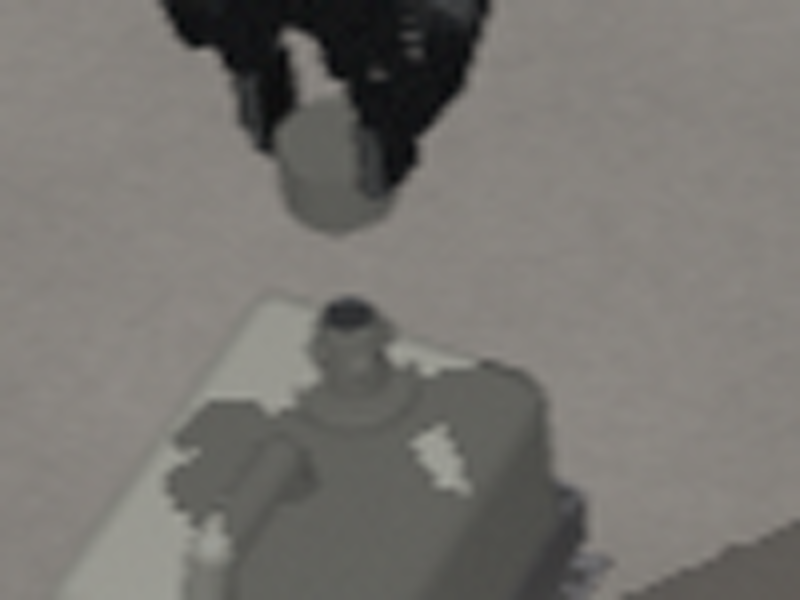

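View pics/t14.png

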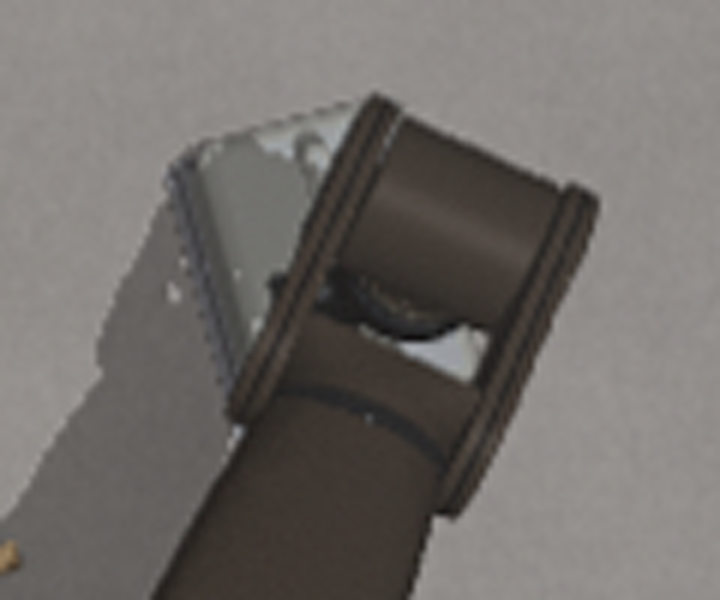

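```bash
python3 -c "
from plant import bot
from h import *
s=bot.get_image('scene')
g=lambda x,y,z:onz(s,(x+.5)/8-.5+180,(y+.5)/8-.5+150,z)
n=g(349,314,.166);m=g(340,192,.234);tp=g(332,138,.262)
print(n,m,tp,n-m,n-tp, bot.sense()['ee_pos'])
th=np.linspace(0,2*np.pi,100)
def box(c,r,z):
  q=(proj(s,[[c[0]+r*np.cos(a),c[1]+r*np.sin(a),z] for a in th])-[180,150])*8+3.5
  return q.min(0).round(),q.max(0).round(),q.mean(0).round()
p=bot.sense()['ee_pos']
print('mouth',box(p,.021,.234),'top',box(p,.021,.262),'neck',box([.617,-.18],.009,.166))
crop(s,'s14b.png',205,155,40,50,15)
"
```

```text
[ 0.61973443 -0.1793724   0.166     ] [ 0.62034162 -0.174603    0.234     ] [ 0.62105361 -0.17417055  0.262     ] [-0.00060718 -0.00476941 -0.068     ] [-0.00131918 -0.00520185 -0.096     ] [ 0.61865386 -0.17810411  0.2366138 ]
mouth (array([277., 143.]), array([395., 228.]), array([336., 185.])) top (array([269.,  87.]), array([388., 172.]), array([328., 130.])) neck (array([328., 291.]), array([377., 327.]), array([353., 309.]))
```

View pics/s14b.png

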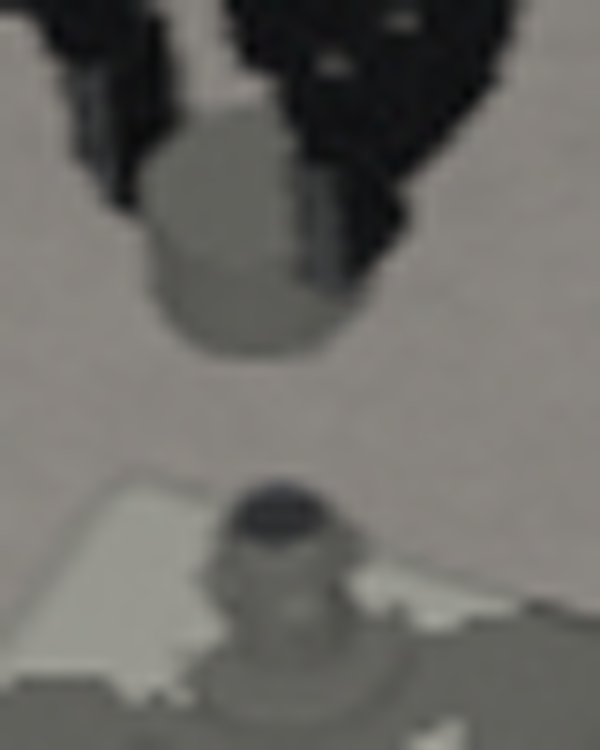

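```bash
python3 -c "
from plant import bot
from h import *
s=bot.get_image('scene')
n=onz(s,223.3,188.8,.166);m=onz(s,221.77,172.93,.234);print(n,m,n-m)
to(bot,[.617,-.18,.2])
e=rot(bot.sense()['tool_rot']).inv().apply((n-m)*[1,1,0]);print(e*100)
"
```

```text
[ 0.61949226 -0.17914489  0.166     ] [ 0.61901581 -0.1769638   0.234     ] [ 0.00047645 -0.00218108 -0.068     ]
t 18.07 pos [ 0.6187 -0.1783  0.2368] yaw -79.69 z [ 0.  0. -1.] F [-0.5 -1.2  0.2] w 0.0392
shift cm [0.13 0.2  3.68] dist 3.69
[ 2.23114329e-01 -7.82989022e-03 -8.14011063e-06]
```

The cap sits where the TCP predicts; in the same view the neck is about 2 mm further along the tool's x. Correcting and descending to just above it.

>>> apply_moves --moves '[[[0.2,0.05,1,0,0,0],[0,0,1,0,0,0],[0,0,1,0,0,0],[0,0,1,0,0,0],[0,0,1,0,0,0],[0,0,0.8,0,0,0],[0,0,0,0,0,0],[0,0,0,0,0,0],[0,0,0,0,0,0]]]'

```text
clock: 18.82
ee_pos: [0.6189, -0.1818, 0.1791]
tool_rot: [-0.0, 0.767, -0.641, 0.0]
contact_force: [-0.5, 0.7, 0.4]
grip_width: 0.0397
```

```bash
python3 -c "
from plant import bot
from h import *
s=bot.get_image('scene');crop(s,'s15.png',200,165,50,45,14)
to(bot,[.618,-.180,.166],-79.7)
"
```

```text
t 18.87 pos [ 0.619  -0.1819  0.1795] yaw -79.78 z [ 0.001 -0.001 -1.   ] F [-0.1 -0.3  0.3] w 0.0394
shift cm [-0.2   0.07  1.35] dist 1.36
turn z -0.08
```

View pics/s15.png

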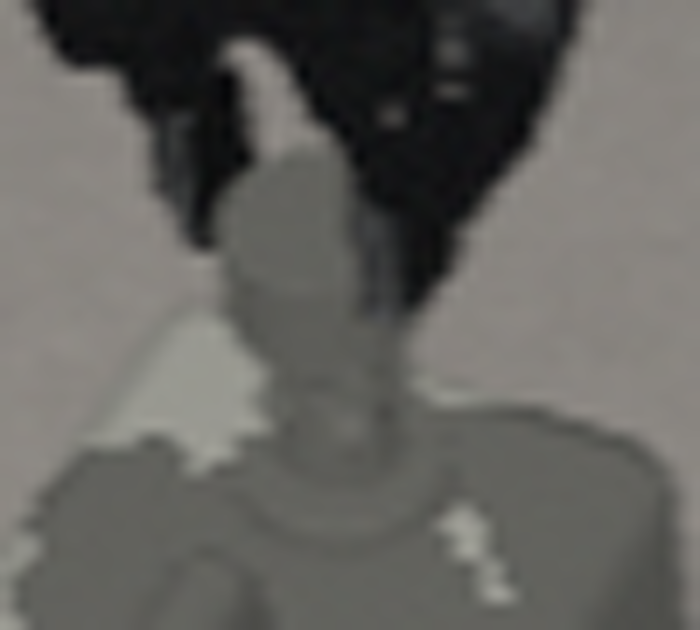

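The cap is centred over the neck within about 1 mm (cap axis ~335, neck axis ~340 in the crop). Descending onto the nubs.

>>> apply_moves --moves '[[[0,0,0.4,0,0,0],[0,0,0.4,0,0,0],[0,0,0.4,0,0,0],[0,0,0.4,0,0,0],[0,0,0.2,0,0,0],[0,0,0,0,0,0],[0,0,0,0,0,0]]]' --newtons 100

```text
clock: 19.45
ee_pos: [0.6184, -0.1817, 0.1603]
tool_rot: [0.0, 0.767, -0.641, -0.0]
contact_force: [-0.5, -0.2, -0.5]
grip_width: 0.039
```

```bash
python3 -c "
from plant import bot
from h import *
to(bot,[.618,-.180,.144],-79.7)
"
```

```text
t 19.45 pos [ 0.6184 -0.1817  0.1603] yaw -79.78 z [-0.001  0.    -1.   ] F [-0.5 -0.2 -0.5] w 0.039
shift cm [-0.17  0.01  1.63] dist 1.64
turn z -0.08
```

>>> apply_moves --moves '[[[0,0,0.2,0,0,0],[0,0,0.2,0,0,0],[0,0,0,0,0,0]]]'

```text
clock: 19.7
ee_pos: [0.6192, -0.1822, 0.1579]
tool_rot: [0.0, 0.767, -0.641, 0.001]
contact_force: [-0.9, -0.5, 2.8]
grip_width: 0.0387
```

>>> apply_moves --moves '[[[0,0,0.2,0,0,0],[0,0,0.2,0,0,0],[0,0,0,0,0,0]]]'

```text
clock: 19.95
ee_pos: [0.6203, -0.1827, 0.1565]
tool_rot: [-0.0, 0.767, -0.641, 0.003]
contact_force: [-0.6, -0.4, 9.7]
grip_width: 0.0387
```

>>> apply_moves --moves '[[[0,0,0.2,0,0,0],[0,0,0,0,0,0]]]'

```text
clock: 20.12
ee_pos: [0.6209, -0.1829, 0.1561]
tool_rot: [-0.001, 0.767, -0.641, 0.004]
contact_force: [-1.8, -0.3, 12.5]
grip_width: 0.0388
```

Contact began at the expected height (TCP ≈ 0.158) and the force is building. Continuing.

>>> apply_moves --moves '[[[0,0,0.2,0,0,0],[0,0,0.1,0,0,0],[0,0,0,0,0,0]]]'

```text
clock: 20.37
ee_pos: [0.6213, -0.1831, 0.1547]
tool_rot: [-0.001, 0.767, -0.641, 0.004]
contact_force: [-2.9, 1.0, 17.1]
grip_width: 0.0388
```

>>> apply_moves --moves '[[[0,0,0.2,0,0,0],[0,0,0.1,0,0,0],[0,0,0,0,0,0]]]'

```text
clock: 20.62
ee_pos: [0.6184, -0.1816, 0.1445]
tool_rot: [-0.0, 0.767, -0.641, 0.0]
contact_force: [-0.1, -1.9, 12.8]
grip_width: 0.0387
```

Click: it dropped to 0.1445 from 0.1547. Pressing on.

>>> apply_moves --moves '[[[0,0,0.2,0,0,0],[0,0,0.2,0,0,0],[0,0,0.1,0,0,0],[0,0,0,0,0,0],[0,0,0,0,0,0],[0,0,0,0,0,0]]]'

```text
clock: 21.12
ee_pos: [0.6185, -0.1817, 0.1444]
tool_rot: [0.0, 0.767, -0.641, -0.0]
contact_force: [-8.9, 2.6, 19.2]
grip_width: 0.0386
```

```bash
python3 -c "
from plant import bot
from h import *
s=bot.get_image('scene');crop(s,'s16.png',200,165,50,45,14)
t=bot.get_image('top');crop(t,'t16.png',170,140,130,130,5)
to(bot,[.618,-.180,.144],-79.7)
"
```

```text
t 21.22 pos [ 0.6185 -0.1817  0.1444] yaw -79.76 z [-0.001 -0.    -1.   ] F [-9.5  2.4 18.8] w 0.0387
shift cm [-0.17  0.02  0.04] dist 0.18
turn z -0.06
```

View pics/s16.png

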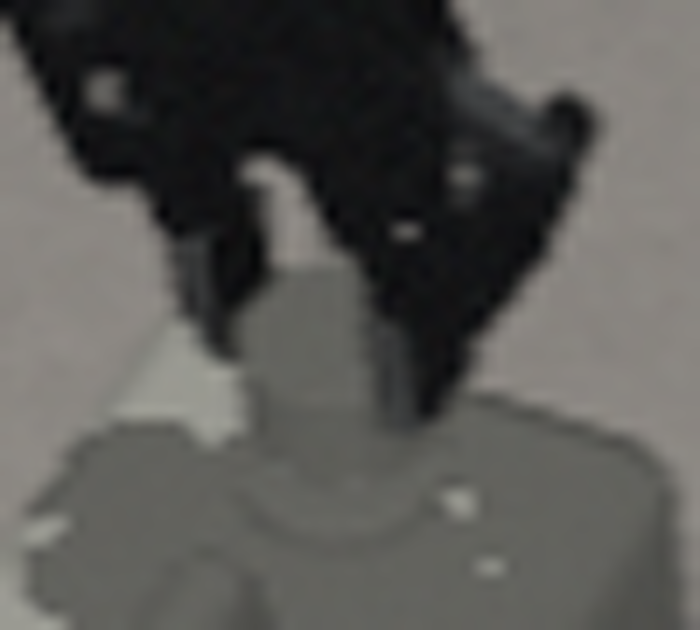

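View pics/t16.png

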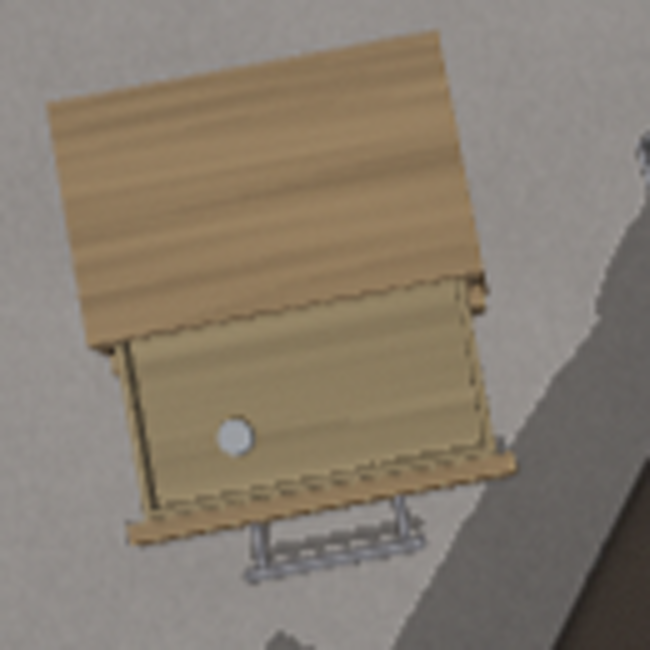

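The cap is home: TCP is steady at 0.1444 (expected about 0.144) while the push rose to 19 N, tool vertical. The drawer is open with only the narrow cap left, at (235,437). Handing in.

```bash
python3 -c "
from plant import bot
print(bot.finish_job())
s=bot.sense();print(s['clock'],s['ee_pos'],s['contact_force'])"
```

```text
the job is handed in; nothing more can be done
None
the job is handed in; nothing more can be done
```

I pulled the top drawer out to its stop, took out the wide cap and pressed it onto the canister neck until it clicked. I handed the job in at about 21 s with the arm still gripping the cap and pressing down. No verdict was reported.

**Last checks**
- **Cap:** the push peaked at about 17 N, then the tool dropped 10 mm at the click. It held at z = 0.1444 m, against about 0.144 m expected for a cap fully home, while the push rose to about 19 N. The tool stayed vertical.
- **Drawer:** about 124 mm out by the cameras. The narrow cap is still in it.
- **Bottles and tube:** I did not re-measure them at the end. The arm's path stayed well away from them.

**What disagreed or failed**
- **First handle grasp:** it closed on nothing. The fingertips turned out to be about level with the reported TCP, not 19 mm ahead of it. I allowed for that afterwards.
- **Grip widths:** they read 1 to 3 mm below the nominal sizes.
- **Cameras:** the two views differed by up to about 7 mm sideways, usually 3 to 6 mm.
- **Side force:** about 9 N remained at the end, alongside the 19 N push.

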